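# Load the dispatch rack in sequence

### The arm

A 7-joint arm with a two-finger parallel gripper is mounted at the origin on the work surface. World frame = base frame: x ahead of the robot, y to its left, z up, the work surface at z = 0. Lengths are in m, angles in rad, forces in N, time in s.
With the tool pointing down it reaches from about 0.425 to 1.025 m from the base axis. Payload 9.4 kg.
Tool frame: the origin (TCP) lies between the finger pads; the fingertips stand 19 mm ahead of it and the grasp point (between the pads) is the TCP; z points along the fingers, y is the line along which they close (so a half turn about z gives the same grasp; the last joint's range is limited). The gripper opens to 93 mm and grips with 3 to 60 N. Pads are 15 mm wide; open, the fingers measure 128 mm over their backs; the gripper's body (75 mm by 188 mm) begins 65 mm behind the grasp point.
Start: joints at [-1.207, 0.599, -0.003, 1.599, 0.002, 0.943, -0.08], TCP at [0.309, 0.656, 0.238] pointing down, gripper open.
Joint ranges: [-2.57, 2.57], [-0.35, 1.97], [-1.29, 1.29], [0.11, 2.56], [-1.05, 4.19], [0.11, 1.86], [-2.63, 2.63]. Speed limits (rad/s): [2.22, 2.22, 3.01, 3.01, 3.14, 3.14, 3.14].

### API

Orientations are given as a unit quaternion [x, y, z, w].
In Python, from workcell import manip gives the robot as it stands.
- The arm moves only by the tool drive_tool, never from a script. Its argument "series" is a list of rows, each an object with "offset": the shift along the tool's x, y, z normalised to -1 to 1, where 1 is 500 mm, a list of three; "turn": the turn about the tool's z normalised to -1 to 1, where 1 is 90 degrees. A call has exactly 5 rows; each row shifts and turns the commanded pose from where the row before left it, along the tool's axes as they then stand; what a row does not reach is not made up. A row lasts 1/12 s, in which the tool goes at most 41.7 mm and 7.16 degrees, less where a joint would pass 70% of its speed; a pose out of reach is approached as far as the arm can. A call with a number of a shift or a turn outside -1 to 1 is refused whole. A call with a gripper value outside its range is refused whole. "jaw" is the closure, from -1 (fully open) to 1 (shut), set as the call begins (left out, the last holds). The fingers move at their own pace and stop on an object; "grip_force" is the grip in N (left out, the last holds). Time passes only in rows, so rows that do not move let the fingers close, or fill a call up. It gives the time, the measured TCP pose, the force, the opening and the grip force at its end, in the units of the state.
- manip.sense(): the state, without advancing time (a new reading comes with each control period).
- manip.read_camera(name): name is "scene" or "top" or "wrist"; returns (picture, depth): 420x560x3 uint8, red, green, blue; 420x560 float32, m along the optical axis (not along the pixel's ray), 0 where there is no reading.
- manip.camera_model(name): a dict with "fx", "fy", "cx", "cy" (pixels), "R" (3x3) and "t" (3): a world point X has camera coordinates R X + t. Camera axes: x right, y down, z forward; pixel columns grow to the right and rows downward; lengths in m; the calibration is good to about 2 mm. A picture is of the moment at which its call begins: read the wrist's pose just before it. camera_model takes no time and is no camera call; for the wrist camera it gives the pose at the moment of the call.
- manip.finish_job(): hands the job in; it is judged then, once.
The state is a dict: "time_s": time; "q": joint angles; "joint_vel": joint speeds; "joint_torque": joint torques, N m; "ee_pos": TCP position; "ee_rot": TCP orientation; "ft_force": force on the tool from outside, world axes, zero at the start; "torque": the same for the moment, N m; "finger_gap": opening from 0.0 (shut) to 1.0 (fully open); "grip_force": force on a finger pad.
Only numpy, scipy, OpenCV 4.12 (cv2) and the standard library are available. Lean on these libraries where they do the work, as an engineer would, in place of code of your own. Each camera call takes 0.05 s, during which the arm holds its last target. There are 200 camera calls.

### The job

On the packing bench, first slide the steel cover plate along the rack until it is fully home over the blank end bay. Then load the three cartons in sequence: the shortest into the pocket marked with one stud, next the middle one into the pocket with two studs, last the tallest into the pocket with three studs, each lowered upright onto its pocket's floor, not dropped in. Leave the clock, the tape roll and the spray bottle where they are.

Things in the scene. Friction and masses are not known exactly. Their poses are not given: they have to be found in the camera images.
- rack: fixed aluminium rack, base 150 x 372 x 8 mm, with four 88 mm bays along its y axis at +132, +44, -44, -132 mm: +132 is a solid blank with an end stop beyond, the rest hold the pockets. Guide rails along y at x = -37 and +37 mm, tops 44 mm above the bench. Origin on the bench in the middle of the row; z up, stud labels on its +x side
- blank_bay (a point): point on top of the rack's blank end bay, 46 mm above the bench, where the middle of the cover plate's underside is when it is fully home
- cover (a joint): sliding steel cover plate on the rack's rails, 82 x 84 x 6 mm, underside 46 mm above the bench: its distance from home, in m. 0 = fully home over the blank bay; grows along the rack's -y, over the pockets, to 0.264 over the farthest one. Slides with about 2 N
- cover_grip (a point): point to grip on the cover's black handle block, which stands up from the plate's middle: 56 mm along the rack's x, 16 mm along its y (the sliding direction), 36 mm tall, its top 88 mm above the bench. This point is 14 mm below the handle's top
- pocket1_floor (a point): centre of the inner floor (12 mm above the bench) of the open grey pocket whose white label step, at the rack's +x side, carries one stud (black, 16 mm wide, 7 mm tall). Opening 52 mm along the rack's x by 76 mm along its y, walls 4 mm, 32 mm deep, rim 44 mm above the bench; axes as the rack's. The order of the three pockets in the row varies
- pocket2_floor (a point): centre of the inner floor (12 mm above the bench) of the open grey pocket whose white label step, at the rack's +x side, carries two studs (black, 16 mm wide, 7 mm tall). Opening 52 mm along the rack's x by 76 mm along its y, walls 4 mm, 32 mm deep, rim 44 mm above the bench; axes as the rack's. The order of the three pockets in the row varies
- pocket3_floor (a point): centre of the inner floor (12 mm above the bench) of the open grey pocket whose white label step, at the rack's +x side, carries three studs (black, 16 mm wide, 7 mm tall). Opening 52 mm along the rack's x by 76 mm along its y, walls 4 mm, 32 mm deep, rim 44 mm above the bench; axes as the rack's. The order of the three pockets in the row varies
- short_carton: shortest of the three closed cardboard cartons, with a strip of paper tape over its top, standing upright: 42 mm along its x, 66 mm along its y, 90 mm tall. Origin at the centre of its underside, z up. Rigid, under 0.35 kg
- middle_carton: middle-height of the three closed cardboard cartons, with a strip of paper tape over its top, standing upright: 42 mm along its x, 66 mm along its y, 125 mm tall. Origin at the centre of its underside, z up. Rigid, under 0.35 kg
- tall_carton: tallest of the three closed cardboard cartons, with a strip of paper tape over its top, standing upright: 42 mm along its x, 66 mm along its y, 160 mm tall. Origin at the centre of its underside, z up. Rigid, under 0.35 kg
- clock: bystander: blue desk clock, 45 x 125 x 70 mm tall, origin at the centre of its underside
- tape_roll: bystander: roll of brown packing tape lying flat, 104 mm across, 48 mm high, origin at the centre of its underside
- spray_bottle: bystander: white spray bottle, 68 mm across, 191 mm tall, origin at the centre of its underside
There are look-alikes about, which are no part of the job. What is shaped like the middle_carton but green is not meant.

How it is judged:
On the way, in this order (a step that is already met when the one before it is completed fails the run):
1. the cover plate is home over the blank bay (value of joint cover below 0.01 m), for 0.2 s.
2. the short carton stands on the floor of the pocket with one stud, the cover still home (horizontal distance between short_carton and pocket1_floor below 0.012 m and z of short_carton in the frame of pocket1_floor between -0.006 and 0.006 m and angle between short_carton's own z axis and vertical below 0.12 rad and value of joint cover below 0.01 m), for 0.2 s.
3. the middle carton stands on the floor of the pocket with two studs, the cover still home (horizontal distance between middle_carton and pocket2_floor below 0.012 m and z of middle_carton in the frame of pocket2_floor between -0.006 and 0.006 m and angle between middle_carton's own z axis and vertical below 0.12 rad and value of joint cover below 0.01 m), for 0.2 s.
4. the tall carton stands on the floor of the pocket with three studs, the cover still home (horizontal distance between tall_carton and pocket3_floor below 0.012 m and z of tall_carton in the frame of pocket3_floor between -0.006 and 0.006 m and angle between tall_carton's own z axis and vertical below 0.12 rad and value of joint cover below 0.01 m), for 0.2 s.
At the end, for the whole second after the job is handed in: The cover plate is within 10 mm of its end stop over the blank bay; the short, middle and tall cartons stand in the pockets with one, two and three studs: each within 12 mm of the pocket's centre, its underside within 6 mm of the pocket's floor, top up within 0.12 rad of vertical, and at rest (all of step 4 and horizontal distance between short_carton and pocket1_floor below 0.012 m and z of short_carton in the frame of pocket1_floor between -0.006 and 0.006 m and angle between each of short_carton, middle_carton's own z axis and vertical below 0.12 rad and horizontal distance between middle_carton and pocket2_floor below 0.012 m and z of middle_carton in the frame of pocket2_floor between -0.006 and 0.006 m and linear speed of each of short_carton, middle_carton, tall_carton below 0.04 m/s); the robot touches nothing.
It fails at once if the clock, tape roll or spray bottle is moved by more than 20 mm or tipped over (distance of any of clock, tape_roll, spray_bottle from where it was at the start of the episode above 0.02 m or angle between any of clock, tape_roll, spray_bottle's own z axis and vertical above 0.3 rad).
It fails at once if a carton is dropped: out of the fingers with its underside more than 45 mm above the bench ((height (world z) of short_carton above 0.045 m and contact force between the fingers and short_carton below 0.05 N) or (height (world z) of middle_carton above 0.045 m and contact force between the fingers and middle_carton below 0.05 N) or (height (world z) of tall_carton above 0.045 m and contact force between the fingers and tall_carton below 0.05 N)).
It also fails if it takes over 72 s, if anything falls off the work surface, if the arm or the gripper's body presses on something with over 40 N, if the wrist force passes 120 N, or if a joint passes its speed limit or range.

## Working session

There is one attempt and no reset: what is moved stays moved. The work goes in short steps, Python scripts to look and compute and a tool call to move; the robot and the scene stay as the last step left them, time stands still between calls to the robot, and variables do not carry over. Pictures are saved under pics/ and viewed, at most 10 in all, crops included, and the job is handed in when it is done.

Besides the shell and the picture viewer there is one more tool, called after "Request:" as name(argument=value, ...) on one line, values as JSON. drive_tool: Moves the arm, as the interface text tells. Its arguments: {"type":"object","properties":{"series":{"type":"array"},"jaw":{"type":"number"},"grip_force":{"type":"number"}},"required":["series"]}

```bash
mkdir -p pics; ls; python3 - <<'E'
from workcell import manip
import cv2,numpy as np
for n in("top","scene"):
    p,d=manip.read_camera(n);cv2.imwrite(f"pics/{n}0.png",p[:,:,::-1]);np.savez(f"{n}0.npz",p=p,d=d,**manip.camera_model(n))
    m=manip.camera_model(n);print(n,m)
s=manip.sense();print(s)
E
```

```text
pics
top {'fx': 483.08161240006945, 'fy': 483.08161240006945, 'cx': 283.5723106557604, 'cy': 206.69044317221565, 'R': array([[-0.00865005, -0.99995901,  0.002676  ],
       [-0.98967928,  0.00817826, -0.14306656],
       [ 0.14303881, -0.00388592, -0.98970945]]), 't': array([0.01587581, 0.5504127 , 1.32655988])}
scene {'fx': 540.0354168486894, 'fy': 540.0354168486894, 'cx': 278.4183310148762, 'cy': 204.6406459618166, 'R': array([[ 0.8175522 ,  0.57553303,  0.01923869],
       [ 0.38897404, -0.52729073, -0.75542285],
       [-0.42462642,  0.62508097, -0.6549551 ]]), 't': array([-0.45872904, -0.15143531,  1.78991289])}
{'time_s': 0.1, 'q': array([-1.20670508,  0.60003919, -0.00249818,  1.60003379,  0.00178432,
        0.94289052, -0.07979298]), 'joint_vel': array([ 0.00092356, -0.00146935,  0.00029303, -0.00014576,  0.00121891,
        0.00023599, -0.00014038]), 'joint_torque': array([ 6.12621603e-03, -7.66555095e+01,  1.50222726e+00, -2.52940625e+01,
       -5.22791734e-02,  1.35717873e-02,  3.18553964e-05]), 'ee_pos': array([0.30918648, 0.6553249 , 0.23685698]), 'ee_rot': array([ 2.18606393e-01,  9.75812880e-01, -6.79813750e-04, -8.01103082e-05]), 'ft_force': array([0.44793527, 0.03766736, 0.31752953]), 'torque': array([-0.06541209, -0.01040011, -0.05025531]), 'grip_force': 0.0, 'finger_gap': 1.0012853979153782}
```

View pics/top0.png

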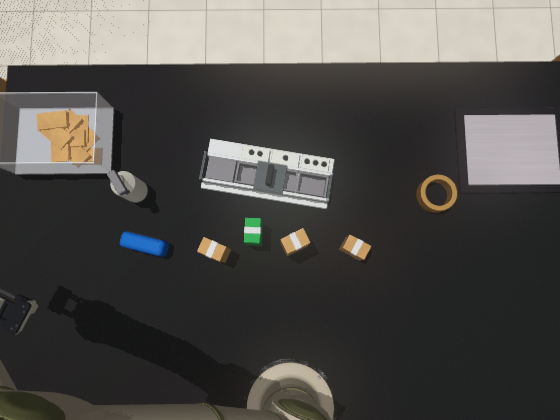

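View pics/scene0.png

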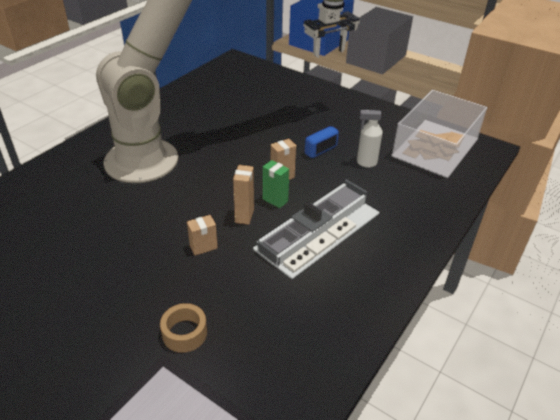

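The top view shows the rack at about (268,173). Its blank bay is at the left, with labels of two, one and three studs at x≈255, 285 and 315. The cover sits near (270,177), the orange cartons are at (213,249), (295,241) and (356,247), and the green decoy is at (252,231). The scene view agrees: the carton at (202,235) is short, (244,195) is tall and (284,160) is middle.

```bash
cat > h.py <<'E'
import numpy as np,cv2
def cloud(d,m):
    v,u=np.mgrid[:d.shape[0],:d.shape[1]]
    c=np.stack([(u-m['cx'])/m['fx']*d,(v-m['cy'])/m['fy']*d,d],-1)
    return (c-m['t'])@m['R']   # R^T(c-t)
def rect(P):  # centre, yaw of long side, sizes (long,short)
    (c,s,a)=cv2.minAreaRect((P*1000).astype(np.float32))
    if s[0]<s[1]: a+=90;s=s[::-1]
    return np.array(c).round(1),round((a+90)%180-90,1),np.round(s,1)
E
python3 - <<'E'
from h import *
f=np.load('top0.npz');p,d=f['p'],f['d'];X=cloud(d,f)
ws=X[...,2]
box=(X[...,0]>.3)&(X[...,0]<.85)&(abs(X[...,1])<.5)
m=((ws>.06)&box&(d>0)).astype(np.uint8)
n,l,st,ct=cv2.connectedComponentsWithStats(m)
for i in range(1,n):
    if st[i,4]<25: continue
    k=l==i;z=ws[k];zt=np.percentile(z,90);t=k&(ws>zt-.012)
    print(ct[i].round(),st[i,4],'ztop',zt.round(3),*rect(X[t][:,:2]),p[k].mean(0).round(),'mean',X[t].mean(0).round(3))
# white rack regions
hsv=cv2.cvtColor(p,cv2.COLOR_RGB2HSV)
w=((hsv[...,1]<60)&(hsv[...,2]>150)&box&(X[...,0]>.55)&(abs(X[...,1])<.3)).astype(np.uint8)
n,l,st,ct=cv2.connectedComponentsWithStats(w)
for i in range(1,n):
    if st[i,4]>40: print('white',ct[i].round(),st[i,4],*rect(X[l==i][:,:2]),np.percentile(ws[l==i],[10,50,90]).round(3))
r=((ws>.004)&(ws<.12)&box&(X[...,0]>.56)&(X[...,1]<.22)&(X[...,1]>-.2));print('rack',r.sum(),*rect(X[r][:,:2]))
c=cv2.resize(p[130:215,190:345],None,fx=5,fy=5,interpolation=cv2.INTER_CUBIC);cv2.imwrite('pics/crop.png',c[:,:,::-1])
E
```

```text
[269. 174.] 131 ztop 0.09 [636.4  49.9] -9.7 [54.8 16.3] [69. 69. 68.] mean [0.636 0.05  0.087]
[124. 184.] 710 ztop 0.19 [597.  436.2] 32.1 [64.7 23.2] [125. 123. 118.] mean [0.596 0.434 0.189]
[252. 230.] 442 ztop 0.127 [478.5  95.5] -1.5 [66.6 42.4] [ 96. 174. 116.] mean [0.478 0.095 0.124]
[295. 241.] 470 ztop 0.162 [446.5 -16.8] -63.9 [65.8 42.5] [194. 166. 128.] mean [ 0.446 -0.016  0.159]
[142. 243.] 661 ztop 0.071 [450.4 402.4] 75.5 [122.4  45.5] [ 31. 100. 184.] mean [0.449 0.4   0.067]
[356. 247.] 420 ztop 0.092 [ 433.8 -183.8] 60.4 [65.7 42.6] [191. 162. 124.] mean [ 0.434 -0.183  0.089]
[212. 249.] 454 ztop 0.127 [429.3 202.2] 66.2 [66.1 42.4] [193. 164. 125.] mean [0.429 0.202 0.124]
white [268. 156.] 1897 [700.3  50.3] 80.5 [371.3  63.4] [0.005 0.02  0.042]
white [227. 183.] 153 [620.4 170.3] 79.8 [142.2   9. ] [0.038 0.042 0.046]
white [263. 195.] 563 [589.7  69.7] 79.7 [370.3  16.2] [0.003 0.007 0.01 ]
white [305. 196.] 127 [581.2 -50.7] 79.6 [129.2   8.8] [0.039 0.043 0.046]
rack 6202 [704.6  10.3] -89.6 [420.  288.7]
```

View pics/crop.png

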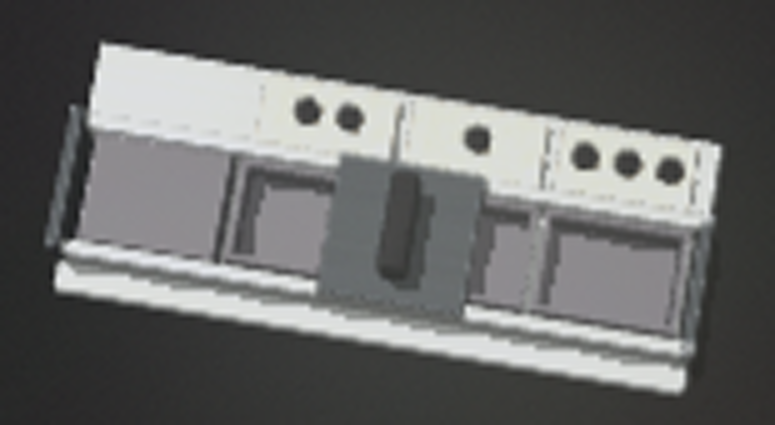

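The crop shows the order of bays from the rack's +y: blank at (150,190), then the pocket with two studs, one stud and three studs. The handle is at (400,225), between the two-stud and one-stud pockets.

```bash
cat >> h.py <<'E'
def plan(T,step=35,dyaw=6.5,start=None):
    """T: waypoints (x,y,z mm, yaw deg of tool y). prints rows: offset, turn (tool vertical)"""
    from workcell import manip
    from scipy.spatial.transform import Rotation as Ro
    s=manip.sense();R=Ro.from_quat(s['ee_rot']).as_matrix();pos=s['ee_pos']*1000
    yaw=np.degrees(np.arctan2(R[1,1],R[0,1]))
    print('t',round(s['time_s'],2),'pos',pos.round(1),'yaw',yaw.round(1),'tilt',np.degrees(np.arccos(-R[2,2])).round(2),'F',s['ft_force'].round(1),'gap',round(s['finger_gap']*93,1),'grip',round(s['grip_force'],1))
    rows=[]
    for w in T:
        w=np.array(w,float);dy=w[3]-yaw
        n=int(np.ceil(max(np.linalg.norm(w[:3]-pos)/step,abs(dy)/dyaw,1)));p0,y0=pos.copy(),yaw
        for i in range(1,n+1):
            d=p0+(w[:3]-p0)*i/n-pos;a=np.radians(yaw)
            y=np.array([np.cos(a),np.sin(a),0]);x=np.array([-y[1],y[0],0])
            o=np.round(np.array([d@x,d@y,-d[2]])/500,3);tn=round(-(y0+dy*i/n-yaw)/90,3)
            pos=pos+500*(o[0]*x+o[1]*y-o[2]*np.array([0,0,1.]));yaw-=tn*90
            rows.append((o+0.).tolist()+[tn])
        rows.append(None)
    for i,r in enumerate([r for r in rows if r]): print('' if i%5 else '--',r)
E
python3 -c "
from h import *
plan([(636.4,49.9,250,-9.8),(636.4,49.9,120,-9.8)])"
```

```text
t 0.1 pos [309.2 655.3 236.9] yaw 64.7 tilt 0.08 F [0.4 0.  0.3] gap 93.1 grip 0.0
-- [-0.055, -0.041, -0.001, np.float64(0.041)]
 [-0.058, -0.037, -0.002, np.float64(0.042)]
 [-0.061, -0.033, -0.001, np.float64(0.041)]
 [-0.062, -0.029, -0.001, np.float64(0.042)]
 [-0.064, -0.026, -0.002, np.float64(0.041)]
-- [-0.065, -0.021, -0.001, np.float64(0.041)]
 [-0.067, -0.016, -0.001, np.float64(0.042)]
 [-0.068, -0.012, -0.002, np.float64(0.041)]
 [-0.068, -0.008, -0.001, np.float64(0.042)]
 [-0.069, -0.004, -0.001, np.float64(0.041)]
-- [-0.069, 0.001, -0.001, np.float64(0.042)]
 [-0.068, 0.006, -0.002, np.float64(0.041)]
 [-0.069, 0.01, -0.001, np.float64(0.041)]
 [-0.067, 0.014, -0.001, np.float64(0.042)]
 [-0.066, 0.019, -0.002, np.float64(0.041)]
-- [-0.065, 0.023, -0.001, np.float64(0.042)]
 [-0.063, 0.027, -0.001, np.float64(0.041)]
 [-0.061, 0.032, -0.002, np.float64(0.041)]
 [-0.06, 0.035, -0.001, np.float64(0.042)]
 [-0.056, 0.039, -0.001, np.float64(0.041)]
-- [0.0, 0.0, 0.065, np.float64(0.0)]
 [0.0, 0.0, 0.065, np.float64(0.0)]
 [0.0, 0.0, 0.065, np.float64(0.0)]
 [0.0, 0.0, 0.065, np.float64(0.0)]
```

Request:
drive_tool(series=[{"offset":[-0.055,-0.041,-0.001],"turn":0.041},{"offset":[-0.058,-0.037,-0.002],"turn":0.042},{"offset":[-0.061,-0.033,-0.001],"turn":0.041},{"offset":[-0.062,-0.029,-0.001],"turn":0.042},{"offset":[-0.064,-0.026,-0.002],"turn":0.041}], jaw=-1, grip_force=20)

```text
time_s: 0.52
ee_pos: [0.3914, 0.5025, 0.2407]
ee_rot: [0.375, 0.927, -0.0, -0.0]
ft_force: [0.4, 0.5, -0.3]
finger_gap: 1.001
grip_force: 0.0
```

Request:
drive_tool(series=[{"offset":[-0.065,-0.021,-0.001],"turn":0.041},{"offset":[-0.067,-0.016,-0.001],"turn":0.042},{"offset":[-0.068,-0.012,-0.002],"turn":0.041},{"offset":[-0.068,-0.008,-0.001],"turn":0.042},{"offset":[-0.069,-0.004,-0.001],"turn":0.041}])

```text
time_s: 0.93
ee_pos: [0.4732, 0.3514, 0.244]
ee_rot: [0.52, 0.854, -0.0, -0.0]
ft_force: [-0.3, 0.2, 0.5]
finger_gap: 0.999
grip_force: 0.0
```

Request:
drive_tool(series=[{"offset":[-0.069,0.001,-0.001],"turn":0.042},{"offset":[-0.068,0.006,-0.002],"turn":0.041},{"offset":[-0.069,0.01,-0.001],"turn":0.041},{"offset":[-0.067,0.014,-0.001],"turn":0.042},{"offset":[-0.066,0.019,-0.002],"turn":0.041}])

```text
time_s: 1.35
ee_pos: [0.5549, 0.1999, 0.2474]
ee_rot: [0.652, 0.759, -0.0, -0.0]
ft_force: [1.3, -0.3, -0.4]
finger_gap: 0.998
grip_force: 0.0
```

Request:
drive_tool(series=[{"offset":[-0.065,0.023,-0.001],"turn":0.042},{"offset":[-0.063,0.027,-0.001],"turn":0.041},{"offset":[-0.061,0.032,-0.002],"turn":0.041},{"offset":[-0.06,0.035,-0.001],"turn":0.042},{"offset":[-0.056,0.039,-0.001],"turn":0.041}])

```text
time_s: 1.77
ee_pos: [0.637, 0.0487, 0.2505]
ee_rot: [0.766, 0.643, -0.0, -0.0]
ft_force: [0.2, 0.3, -0.3]
finger_gap: 1.001
grip_force: 0.0
```

Request:
drive_tool(series=[{"offset":[0,0,0.065],"turn":0},{"offset":[0,0,0.065],"turn":0},{"offset":[0,0,0.04],"turn":0},{"offset":[0,0,0],"turn":0},{"offset":[0,0,0],"turn":0}])

```text
time_s: 2.18
ee_pos: [0.6361, 0.0503, 0.1649]
ee_rot: [0.765, 0.644, -0.001, -0.001]
ft_force: [-1.3, 0.4, 0.4]
finger_gap: 1.0
grip_force: 0.0
```

```bash
python3 - <<'E'
from h import *
from workcell import manip
m=manip.camera_model("wrist");p,d=manip.read_camera("wrist");np.savez('w1.npz',p=p,d=d,**m)
cv2.imwrite('pics/w1.png',p[:,:,::-1])
X=cloud(d,m);k=(d>0)&(X[...,2]>.08)&(X[...,2]<.095)&(abs(X[...,0]-.636)<.06)&(abs(X[...,1]-.05)<.06)
print(k.sum());print(*rect(X[k][:,:2]),np.median(X[k][:,2]))
plan([(636.4,49.9,74,-9.8)])
E
```

```text
2112
[634.7  52.2] -9.8 [56.  16.9] 0.08740470517359139
t 2.23 pos [636.9  50.3 166.2] yaw -9.8 tilt 0.01 F [0.2 0.5 0. ] gap 92.9 grip 0.0
-- [0.0, 0.0, 0.061, np.float64(0.0)]
 [-0.001, -0.001, 0.062, np.float64(0.0)]
 [0.0, 0.0, 0.061, np.float64(0.0)]
```

View pics/w1.png

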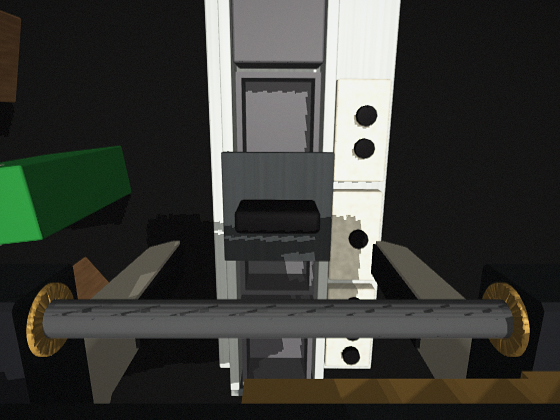

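The wrist view shows the handle at (278,216), centred between the fingers.

Request:
drive_tool(series=[{"offset":[0.002,-0.001,0.06],"turn":0},{"offset":[0,0,0.06],"turn":0},{"offset":[0,0,0.04],"turn":0},{"offset":[0,0,0.024],"turn":0},{"offset":[0,0,0],"turn":0}])

```text
time_s: 2.65
ee_pos: [0.6361, 0.0516, 0.0728]
ee_rot: [0.765, 0.644, -0.001, -0.0]
ft_force: [-0.1, -0.7, -0.0]
finger_gap: 1.002
grip_force: 0.0
```

Request:
drive_tool(series=[{"offset":[0,0,0],"turn":0},{"offset":[0,0,0],"turn":0},{"offset":[0,0,0],"turn":0},{"offset":[0,0,0],"turn":0},{"offset":[0,0,0],"turn":0}], jaw=1, grip_force=20)

```text
time_s: 3.07
ee_pos: [0.6368, 0.0516, 0.0746]
ee_rot: [0.765, 0.644, 0.001, 0.0]
ft_force: [-1.3, 0.3, 0.0]
finger_gap: 0.691
grip_force: 0.0
```

Request:
drive_tool(series=[{"offset":[0,0,0],"turn":0},{"offset":[0,0,0],"turn":0},{"offset":[0,0,0],"turn":0},{"offset":[0,0,0],"turn":0},{"offset":[0,0,0],"turn":0}])

```text
time_s: 3.48
ee_pos: [0.6357, 0.0517, 0.0741]
ee_rot: [0.765, 0.644, -0.0, -0.001]
ft_force: [-3.6, 0.8, 5.6]
finger_gap: 0.601
grip_force: 20.0
```

Request:
drive_tool(series=[{"offset":[0.03,0,0],"turn":0},{"offset":[0.04,0,0],"turn":0},{"offset":[0.05,0,0],"turn":0},{"offset":[0.05,0,0],"turn":0},{"offset":[0.04,0,0],"turn":0}])

```text
time_s: 3.9
ee_pos: [0.6542, 0.1564, 0.0741]
ee_rot: [0.765, 0.644, 0.0, -0.0]
ft_force: [-0.0, -1.1, 3.6]
finger_gap: 0.603
grip_force: 20.0
```

Request:
drive_tool(series=[{"offset":[0.03,0,0],"turn":0},{"offset":[0.02,0,0],"turn":0},{"offset":[0.01,0,0],"turn":0},{"offset":[0.005,0,0],"turn":0},{"offset":[0.004,0,0],"turn":0}])

```text
time_s: 4.32
ee_pos: [0.66, 0.1892, 0.0741]
ee_rot: [0.765, 0.644, -0.0, 0.0]
ft_force: [-1.1, -1.1, 4.7]
finger_gap: 0.599
grip_force: 20.0
```

Request:
drive_tool(series=[{"offset":[0.002,0,0],"turn":0},{"offset":[0.002,0,0],"turn":0},{"offset":[0.002,0,0],"turn":0},{"offset":[0.002,0,0],"turn":0},{"offset":[0,0,0],"turn":0}])

```text
time_s: 4.73
ee_pos: [0.6607, 0.1928, 0.0741]
ee_rot: [0.765, 0.644, 0.0, 0.0]
ft_force: [-1.5, -0.2, 4.5]
finger_gap: 0.603
grip_force: 20.0
```

Request:
drive_tool(series=[{"offset":[0.003,0,0],"turn":0},{"offset":[0.003,0,0],"turn":0},{"offset":[0.003,0,0],"turn":0},{"offset":[0,0,0],"turn":0},{"offset":[0,0,0],"turn":0}])

```text
time_s: 5.15
ee_pos: [0.6608, 0.193, 0.0741]
ee_rot: [0.766, 0.643, -0.002, 0.001]
ft_force: [-4.2, -10.6, 9.1]
finger_gap: 0.6
grip_force: 20.0
```

Request:
drive_tool(series=[{"offset":[-0.006,0,0],"turn":0},{"offset":[0,0,0],"turn":0},{"offset":[0,0,0],"turn":0},{"offset":[0,0,0],"turn":0},{"offset":[0,0,0],"turn":0}], jaw=-0.5)

```text
time_s: 5.57
ee_pos: [0.661, 0.195, 0.0735]
ee_rot: [0.765, 0.645, 0.0, -0.0]
ft_force: [0.3, 0.0, -0.0]
finger_gap: 0.746
grip_force: 0.0
```

Request:
drive_tool(series=[{"offset":[0,0,0],"turn":0},{"offset":[0,0,-0.05],"turn":0},{"offset":[0,0,-0.07],"turn":0},{"offset":[0,0,-0.07],"turn":0},{"offset":[0,0,-0.07],"turn":0}])

```text
time_s: 5.98
ee_pos: [0.6607, 0.1944, 0.2049]
ee_rot: [0.765, 0.644, -0.0, -0.0]
ft_force: [1.3, -0.2, -0.5]
finger_gap: 0.749
grip_force: 0.0
```

Request:
drive_tool(series=[{"offset":[-0.06,0,-0.05],"turn":0},{"offset":[-0.07,0,0],"turn":0},{"offset":[-0.07,0,0],"turn":0},{"offset":[-0.07,0,0],"turn":0},{"offset":[-0.07,0,0],"turn":0}], jaw=-1)

```text
time_s: 6.4
ee_pos: [0.6317, 0.0257, 0.229]
ee_rot: [0.765, 0.645, 0.0, 0.0]
ft_force: [1.0, 0.1, 0.3]
finger_gap: 0.992
grip_force: 0.0
```

Request:
drive_tool(series=[{"offset":[-0.07,0,0],"turn":0},{"offset":[-0.07,0,0],"turn":0},{"offset":[0,0,0],"turn":0},{"offset":[0,0,0],"turn":0},{"offset":[0,0,0],"turn":0}])

```text
time_s: 6.82
ee_pos: [0.6204, -0.0415, 0.2286]
ee_rot: [0.765, 0.644, 0.0, -0.0]
ft_force: [-0.0, 0.2, -0.1]
finger_gap: 1.002
grip_force: 0.0
```

```bash
python3 - <<'E'
from h import *
from workcell import manip
m=manip.camera_model("wrist");p,d=manip.read_camera("wrist");np.savez('w2.npz',p=p,d=d,**m)
cv2.imwrite('pics/w2.png',p[:,:,::-1])
p,d=manip.read_camera("top");f=manip.camera_model("top");np.savez('top1.npz',p=p,d=d,**f)
X=cloud(d,m:=f);k=(d>0)&(X[...,2]>.08)&(X[...,2]<.096)&(abs(X[...,0]-.66)<.06)&(abs(X[...,1]-.19)<.06)
print(k.sum(),*rect(X[k][:,:2]))
plan([])
E
```

```text
120 [661.8 191. ] -9.2 [55.4 16.7]
t 6.92 pos [620.5 -40.3 228.4] yaw -9.6 tilt 0.04 F [0.1 0.3 0.1] gap 92.6 grip 0.0
```

View pics/w2.png

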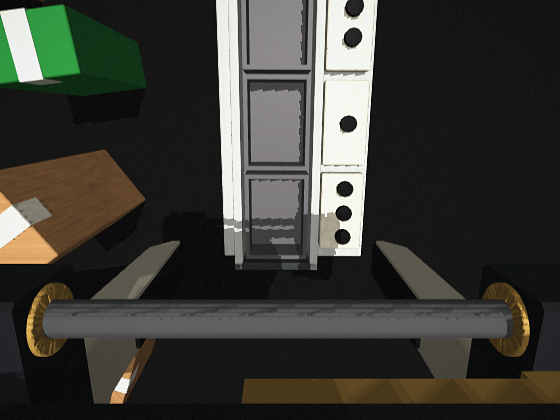

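The wrist view shows the one-stud pocket opening at about (277,122), with three studs below it and two studs above.

```bash
python3 - <<'E'
from h import *
O=np.array([638.4,63.0]);a=np.radians(-9.8);ex=np.array([np.cos(a),np.sin(a)]);ey=np.array([-ex[1],ex[0]])
for n in('top1','w2'):
    f=np.load(n+'.npz');d=f['d'];X=cloud(d,f)*1000;q=X[...,:2]-O;x=q@ex;y=q@ey;z=X[...,2]
    for c in(44,-44,-132):
        k=(d>0)&(z<19)&(z>5)&(abs(x)<33)&(abs(y-c)<42)
        if k.sum()<40: print(n,c,k.sum());continue
        print(n,c,k.sum(),'z',np.median(z[k]).round(1),'x',np.percentile(x[k],[1,99]).round(1),'y-c',np.percentile(y[k]-c,[1,99]).round(1))
    r=(d>0)&(z>40)&(z<48)&(abs(x)<60)&(abs(y)<180)
    print(' rim x',np.percentile(x[r],[.5,99.5]).round(1),'y',np.percentile(y[r],[.5,99.5]).round(1), 'z',np.median(z[r]))
    b=(d>0)&(z>3)&(z<12)&(x<-45)&(x>-90)&(abs(y)<260); print(' base front y',np.percentile(y[b],[.5,99.5]).round(1))
    # dividers between pockets: y of rim-height pts with |x|<20
    g=(d>0)&(z>39)&(z<49)&(abs(x)<20)
    for c in(88,0,-88,-176):
        e=g&(abs(y-c)<14); print('  div',c,e.sum(),np.median(y[e]).round(1) if e.sum() else '')
    for c in(-37,37):
        e=(d>0)&(z>39)&(z<49)&(abs(x-c)<12)&(y<60)&(y>-150)
        s=y[e]; print('  rail',c,np.percentile(x[e],[3,50,97]).round(1), 'slope deg',np.degrees(np.polyfit(s,x[e],1)[0]).round(2))
E
```

```text
top1 44 405 z 11.0 x [-18.8  27.9] y-c [-36.4  36.1]
top1 -44 29
top1 -132 0
 rim x [-40.4  42.1] y [-18.3 176.6] z 44.12440499430912
 base front y [-257.9  257. ]
  div 88 35 84.4
  div 0 37 0.1
  div -88 0 
  div -176 21 -185.3
  rail -37 [-40.1 -34.5 -26.2] slope deg 0.79
  rail 37 [26.5 35.2 41.1] slope deg -0.19
w2 44 3802 z 11.8 x [-27.5  31.4] y-c [-40.9  21.1]
w2 -44 4408 z 11.8 x [-27.9  31. ] y-c [-38.   37.8]
w2 -132 3466 z 11.8 x [-28.4  30.6] y-c [-38.3  32.3]
 rim x [-42.9  38.9] y [-179.4   55.5] z 43.69490007627976
 base front y [-183.5   65.5]
  div 88 0 
  div 0 514 1.9
  div -88 435 -85.9
  div -176 562 -178.4
  rail -37 [-42.5 -36.4 -27.7] slope deg 0.24
  rail 37 [25.4 33.3 38.7] slope deg 0.09
```

```bash
python3 -c "
from h import *
plan([(440,-180,190,-29.6)])"
```

```text
t 6.92 pos [620.5 -40.3 228.4] yaw -9.6 tilt 0.04 F [0.1 0.3 0.1] gap 92.6 grip 0.0
-- [-0.048, -0.044, 0.011, np.float64(0.032)]
 [-0.05, -0.042, 0.011, np.float64(0.031)]
 [-0.052, -0.039, 0.011, np.float64(0.032)]
 [-0.054, -0.037, 0.011, np.float64(0.032)]
 [-0.056, -0.033, 0.011, np.float64(0.031)]
-- [-0.057, -0.031, 0.011, np.float64(0.032)]
 [-0.059, -0.028, 0.011, np.float64(0.032)]
```

Request:
drive_tool(series=[{"offset":[-0.048,-0.044,0.011],"turn":0.032},{"offset":[-0.05,-0.042,0.011],"turn":0.031},{"offset":[-0.052,-0.039,0.011],"turn":0.032},{"offset":[-0.054,-0.037,0.011],"turn":0.032},{"offset":[-0.056,-0.033,0.011],"turn":0.031}])

```text
time_s: 7.33
ee_pos: [0.4905, -0.1408, 0.2008]
ee_rot: [0.838, 0.545, 0.0, -0.0]
ft_force: [0.6, -0.3, 1.0]
finger_gap: 0.999
grip_force: 0.0
```

Request:
drive_tool(series=[{"offset":[-0.057,-0.031,0.011],"turn":0.032},{"offset":[-0.059,-0.028,0.011],"turn":0.032},{"offset":[0,0,0],"turn":0},{"offset":[0,0,0],"turn":0},{"offset":[0,0,0],"turn":0}])

```text
time_s: 7.75
ee_pos: [0.4409, -0.1804, 0.1903]
ee_rot: [0.864, 0.503, 0.0, 0.0]
ft_force: [0.8, 0.1, 0.8]
finger_gap: 0.994
grip_force: 0.0
```

```bash
cat >> h.py <<'E'
def top(x,y,h,r=70):
    from workcell import manip
    for n in('wrist','top'):
        m=manip.camera_model(n);p,d=manip.read_camera(n);X=cloud(d,m)*1000
        k=(d>0)&(abs(X[...,2]-h)<7)&(np.hypot(X[...,0]-x,X[...,1]-y)<r)
        print(n,k.sum(),*(rect(X[k][:,:2]/1000) if k.sum()>20 else ''))
E
python3 -c "
from h import *
top(434,-184,90,55)
plan([(433.8,-183.8,68,-29.6)])"
```

```text
wrist 5169 [ 431.5 -181.9] 60.6 [66.4 42.3]
top 69 [ 444.6 -164.9] -29.2 [41.6 22.3]
t 7.85 pos [ 441.2 -180.3  190.2] yaw -29.6 tilt 0.05 F [-0.2 -0.   0.6] gap 93.3 grip 0.0
-- [-0.003, -0.002, 0.061, np.float64(0.0)]
 [-0.004, -0.003, 0.061, np.float64(0.0)]
 [-0.003, -0.002, 0.061, np.float64(0.0)]
 [-0.003, -0.002, 0.061, np.float64(0.0)]
```

Request:
drive_tool(series=[{"offset":[-0.007,-0.006,0.05],"turn":0},{"offset":[-0.006,-0.006,0.06],"turn":0},{"offset":[0,0,0.06],"turn":0},{"offset":[0,0,0.05],"turn":0},{"offset":[0,0,0.024],"turn":0}])

```text
time_s: 8.27
ee_pos: [0.4317, -0.1828, 0.0655]
ee_rot: [0.864, 0.503, -0.0, -0.001]
ft_force: [-0.7, -0.9, -0.4]
finger_gap: 1.002
grip_force: 0.0
```

Request:
drive_tool(series=[{"offset":[0,0,0],"turn":0},{"offset":[0,0,0],"turn":0},{"offset":[0,0,0],"turn":0},{"offset":[0,0,0],"turn":0},{"offset":[0,0,0],"turn":0}], jaw=1, grip_force=20)

```text
time_s: 8.68
ee_pos: [0.432, -0.184, 0.0691]
ee_rot: [0.865, 0.502, 0.001, 0.001]
ft_force: [-0.4, -0.1, 0.7]
finger_gap: 0.689
grip_force: 0.0
```

Request:
drive_tool(series=[{"offset":[0,0,0],"turn":0},{"offset":[0,0,0],"turn":0},{"offset":[0,0,0],"turn":0},{"offset":[0,0,0],"turn":0},{"offset":[0,0,0],"turn":0}])

```text
time_s: 9.1
ee_pos: [0.4314, -0.1841, 0.0684]
ee_rot: [0.865, 0.502, 0.0, 0.0]
ft_force: [-0.2, 0.5, 5.6]
finger_gap: 0.451
grip_force: 20.0
```

```bash
python3 -c "
from h import *
plan([(432.6,-182.8,170,-29.6),(630.9,19.7,170,-9.8),(630.9,19.7,130,-9.8)],step=30)"
```

```text
t 9.1 pos [ 431.4 -184.1   68.4] yaw -29.8 tilt 0.04 F [-0.2  0.5  5.6] gap 42.0 grip 20.0
-- [0.001, 0.0, -0.051, np.float64(-0.0)]
 [0.001, 0.0, -0.051, np.float64(-0.001)]
 [0.001, 0.001, -0.05, np.float64(-0.0)]
 [0.0, 0.0, -0.051, np.float64(-0.001)]
 [0.055, 0.014, 0.0, np.float64(-0.022)]
-- [0.054, 0.017, 0.0, np.float64(-0.022)]
 [0.054, 0.018, 0.0, np.float64(-0.022)]
 [0.053, 0.02, 0.0, np.float64(-0.022)]
 [0.052, 0.022, 0.0, np.float64(-0.022)]
 [0.052, 0.024, 0.0, np.float64(-0.022)]
-- [0.05, 0.025, 0.0, np.float64(-0.022)]
 [0.05, 0.027, 0.0, np.float64(-0.022)]
 [0.049, 0.029, 0.0, np.float64(-0.022)]
 [0.048, 0.031, 0.0, np.float64(-0.022)]
 [0.0, 0.0, 0.04, np.float64(0.0)]
-- [0.0, 0.0, 0.04, np.float64(0.0)]
```

Request:
drive_tool(series=[{"offset":[0.001,0,-0.03],"turn":0},{"offset":[0.001,0,-0.051],"turn":0},{"offset":[0.001,0.001,-0.051],"turn":-0.001},{"offset":[0,0,-0.05],"turn":-0.001},{"offset":[0,0,-0.021],"turn":0}])

```text
time_s: 9.52
ee_pos: [0.4327, -0.1834, 0.1719]
ee_rot: [0.864, 0.503, 0.001, 0.001]
ft_force: [-0.1, -0.7, -1.4]
finger_gap: 0.451
grip_force: 20.0
```

Request:
drive_tool(series=[{"offset":[0.055,0.014,0],"turn":-0.022},{"offset":[0.054,0.017,0],"turn":-0.022},{"offset":[0.054,0.018,0],"turn":-0.022},{"offset":[0.053,0.02,0],"turn":-0.022},{"offset":[0.052,0.022,0],"turn":-0.022}])

```text
time_s: 9.93
ee_pos: [0.5319, -0.0805, 0.1695]
ee_rot: [0.817, 0.577, -0.0, -0.0]
ft_force: [0.7, -0.4, -0.1]
finger_gap: 0.45
grip_force: 20.0
```

Request:
drive_tool(series=[{"offset":[0.052,0.024,0],"turn":-0.022},{"offset":[0.05,0.025,0],"turn":-0.022},{"offset":[0.05,0.027,0],"turn":-0.022},{"offset":[0.049,0.029,0],"turn":-0.022},{"offset":[0.048,0.031,0],"turn":-0.022}])

```text
time_s: 10.35
ee_pos: [0.6311, 0.021, 0.1692]
ee_rot: [0.764, 0.645, -0.0, -0.0]
ft_force: [0.7, 0.3, -1.1]
finger_gap: 0.451
grip_force: 20.0
```

Request:
drive_tool(series=[{"offset":[0,0,0.02],"turn":0},{"offset":[0,0,0.03],"turn":0},{"offset":[0,0,0.02],"turn":0},{"offset":[0,0,0],"turn":0},{"offset":[0,0,0],"turn":0}])

```text
time_s: 10.77
ee_pos: [0.63, 0.0193, 0.134]
ee_rot: [0.765, 0.644, -0.001, -0.0]
ft_force: [-0.4, -0.3, -1.0]
finger_gap: 0.45
grip_force: 20.0
```

```bash
python3 - <<'E'
from h import *
from workcell import manip
p,d=manip.read_camera("scene");np.savez('s1.npz',p=p,d=d,**manip.camera_model("scene"));cv2.imwrite('pics/s1.png',cv2.resize(p[130:290,200:420],None,fx=3,fy=3)[:,:,::-1])
plan([(630.9,19.7,80,-9.8)],step=12)
E
```

```text
t 10.82 pos [630.5  19.2 134.7] yaw -9.8 tilt 0.03 F [ 0.5 -0.2 -1.7] gap 41.9 grip 20.0
-- [0.0, 0.0, 0.022, np.float64(-0.0)]
 [0.0, 0.0, 0.022, np.float64(-0.0)]
 [0.001, 0.0, 0.022, np.float64(-0.0)]
 [0.0, 0.0, 0.022, np.float64(-0.0)]
 [0.0, 0.001, 0.021, np.float64(-0.0)]
```

View pics/s1.png

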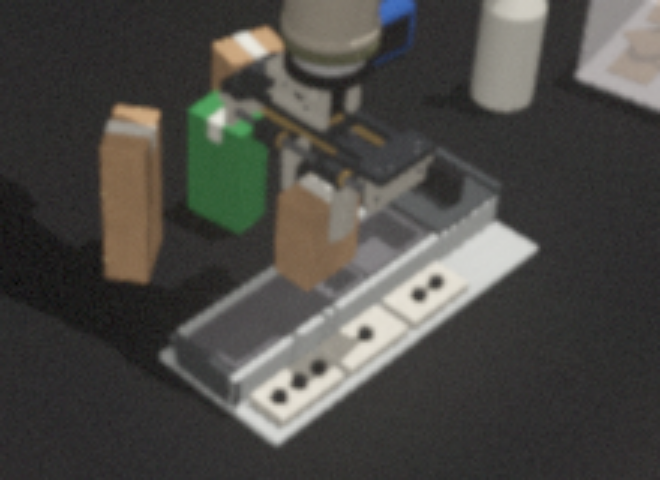

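The crop shows the short carton hanging at (315,240), above the bay next to the one-stud label at (365,333). The cover is home at (450,185).

Request:
drive_tool(series=[{"offset":[0,0,0.015],"turn":0},{"offset":[0,0,0.015],"turn":0},{"offset":[0,0,0.015],"turn":0},{"offset":[0,0,0.015],"turn":0},{"offset":[0,0,0],"turn":0}])

```text
time_s: 11.23
ee_pos: [0.6299, 0.0199, 0.1029]
ee_rot: [0.765, 0.644, -0.001, -0.001]
ft_force: [0.2, 0.3, -1.5]
finger_gap: 0.453
grip_force: 20.0
```

Request:
drive_tool(series=[{"offset":[0,0,0.01],"turn":0},{"offset":[0,0,0.01],"turn":0},{"offset":[0,0,0.008],"turn":0},{"offset":[0,0,0.008],"turn":0},{"offset":[0,0,0],"turn":0}])

```text
time_s: 11.65
ee_pos: [0.6304, 0.0198, 0.0858]
ee_rot: [0.765, 0.644, -0.0, -0.0]
ft_force: [-0.5, -0.2, -1.7]
finger_gap: 0.452
grip_force: 20.0
```

Request:
drive_tool(series=[{"offset":[0,0,0.004],"turn":0},{"offset":[0,0,0.004],"turn":0},{"offset":[0,0,0.003],"turn":0},{"offset":[0,0,0],"turn":0},{"offset":[0,0,0],"turn":0}])

```text
time_s: 12.07
ee_pos: [0.6308, 0.0198, 0.0812]
ee_rot: [0.765, 0.644, 0.0, 0.0]
ft_force: [-0.7, 1.1, -0.8]
finger_gap: 0.455
grip_force: 20.0
```

Request:
drive_tool(series=[{"offset":[0,0,0.002],"turn":0},{"offset":[0,0,0.001],"turn":0},{"offset":[0,0,0],"turn":0},{"offset":[0,0,0],"turn":0},{"offset":[0,0,0],"turn":0}])

```text
time_s: 12.48
ee_pos: [0.6311, 0.0198, 0.0804]
ee_rot: [0.765, 0.644, 0.0, 0.0]
ft_force: [-1.5, 0.7, 5.8]
finger_gap: 0.454
grip_force: 20.0
```

Request:
drive_tool(series=[{"offset":[0,0,0],"turn":0},{"offset":[0,0,0],"turn":0},{"offset":[0,0,0],"turn":0},{"offset":[0,0,0],"turn":0},{"offset":[0,0,0],"turn":0}], jaw=-0.5)

```text
time_s: 12.9
ee_pos: [0.6307, 0.0198, 0.0796]
ee_rot: [0.765, 0.644, -0.0, -0.0]
ft_force: [-0.0, 0.1, 0.4]
finger_gap: 0.733
grip_force: 0.0
```

Request:
drive_tool(series=[{"offset":[0,0,0],"turn":0},{"offset":[0,0,-0.04],"turn":0},{"offset":[0,0,-0.07],"turn":0},{"offset":[0,0,-0.07],"turn":0},{"offset":[0,0,-0.07],"turn":0}])

```text
time_s: 13.32
ee_pos: [0.6303, 0.0196, 0.2057]
ee_rot: [0.765, 0.644, -0.001, -0.0]
ft_force: [0.1, 0.3, -0.1]
finger_gap: 0.753
grip_force: 0.0
```

```bash
python3 -c "
from h import *
top(631,20,102,55)
plan([(455,150,210,-20)],step=32)"
```

```text
wrist 5146 [630.5  22.4] 80.6 [65.9 42.8]
top 0
t 13.42 pos [633.4  19.3 210. ] yaw -9.8 tilt 0.48 F [ 0.4 -0.7 -0.4] gap 69.8 grip 0.0
-- [0.028, -0.057, 0.0, np.float64(0.016)]
 [0.027, -0.057, 0.0, np.float64(0.016)]
 [0.025, -0.058, 0.0, np.float64(0.017)]
 [0.024, -0.058, 0.0, np.float64(0.016)]
 [0.022, -0.059, 0.0, np.float64(0.016)]
-- [0.021, -0.06, 0.0, np.float64(0.016)]
 [0.019, -0.06, 0.0, np.float64(0.016)]
```

```bash
python3 -c "
from h import *
plan([(434,200,215,-23.8)],step=34)"
```

```text
t 13.42 pos [633.4  19.3 210. ] yaw -9.8 tilt 0.48 F [ 0.4 -0.7 -0.4] gap 69.8 grip 0.0
-- [0.036, -0.057, -0.001, np.float64(0.019)]
 [0.034, -0.058, -0.001, np.float64(0.02)]
 [0.033, -0.059, -0.002, np.float64(0.019)]
 [0.031, -0.059, -0.001, np.float64(0.02)]
 [0.028, -0.061, -0.001, np.float64(0.019)]
-- [0.027, -0.062, -0.001, np.float64(0.02)]
 [0.025, -0.062, -0.002, np.float64(0.019)]
 [0.023, -0.063, -0.001, np.float64(0.019)]
```

Request:
drive_tool(series=[{"offset":[0.036,-0.057,-0.001],"turn":0.019},{"offset":[0.034,-0.058,-0.001],"turn":0.02},{"offset":[0.033,-0.059,-0.002],"turn":0.019},{"offset":[0.031,-0.059,-0.001],"turn":0.02},{"offset":[0.028,-0.061,-0.001],"turn":0.019}], jaw=-1)

```text
time_s: 13.83
ee_pos: [0.5048, 0.1333, 0.2072]
ee_rot: [0.812, 0.583, -0.0, -0.0]
ft_force: [0.7, 0.8, -0.6]
finger_gap: 0.992
grip_force: 0.0
```

Request:
drive_tool(series=[{"offset":[0.027,-0.062,-0.001],"turn":0.02},{"offset":[0.025,-0.062,-0.002],"turn":0.019},{"offset":[0.023,-0.063,-0.001],"turn":0.019},{"offset":[0,0,0],"turn":0},{"offset":[0,0,0],"turn":0}])

```text
time_s: 14.25
ee_pos: [0.43, 0.2016, 0.2093]
ee_rot: [0.836, 0.549, -0.0, -0.0]
ft_force: [-0.7, -0.9, 0.6]
finger_gap: 1.002
grip_force: 0.0
```

```bash
python3 -c "
from h import *
top(429,202,125,55)
plan([(428.5,202.5,102,-23.8)],step=30)"
```

```text
wrist 5960 [427.3 204.6] 65.8 [66.3 42.9]
top 158 [421.1 183.6] -23.4 [41.3 25.2]
t 14.35 pos [432.  199.8 209.6] yaw -23.7 tilt 0.04 F [ 0.5 -0.3  0.9] gap 93.1 grip 0.0
-- [0.001, -0.002, 0.054, np.float64(0.0)]
 [0.0, -0.002, 0.054, np.float64(0.001)]
 [0.001, -0.002, 0.053, np.float64(-0.0)]
 [0.0, -0.003, 0.054, np.float64(0.0)]
```

Request:
drive_tool(series=[{"offset":[0.002,-0.004,0.045],"turn":0},{"offset":[0.001,-0.004,0.055],"turn":0},{"offset":[0,-0.001,0.055],"turn":0},{"offset":[0,0,0.04],"turn":0},{"offset":[0,0,0.02],"turn":0}])

```text
time_s: 14.77
ee_pos: [0.4284, 0.2014, 0.0998]
ee_rot: [0.838, 0.546, -0.001, 0.0]
ft_force: [0.8, -0.2, 0.7]
finger_gap: 1.0
grip_force: 0.0
```

Request:
drive_tool(series=[{"offset":[0,0,0],"turn":0},{"offset":[0,0,0],"turn":0},{"offset":[0,0,0],"turn":0},{"offset":[0,0,0],"turn":0},{"offset":[0,0,0],"turn":0}], jaw=1)

```text
time_s: 15.18
ee_pos: [0.4284, 0.2034, 0.1029]
ee_rot: [0.837, 0.547, 0.001, 0.0]
ft_force: [0.1, 0.9, -0.3]
finger_gap: 0.692
grip_force: 0.0
```

Request:
drive_tool(series=[{"offset":[0,0,0],"turn":0},{"offset":[0,0,0],"turn":0},{"offset":[0,0,0],"turn":0},{"offset":[0,0,0],"turn":0},{"offset":[0,0,0],"turn":0}])

```text
time_s: 15.6
ee_pos: [0.428, 0.2035, 0.1024]
ee_rot: [0.837, 0.547, 0.0, -0.0]
ft_force: [-1.2, 1.1, 5.7]
finger_gap: 0.452
grip_force: 20.0
```

```bash
python3 -c "
from h import *
plan([(428.4,203.4,250,-23.7),(645.9,106.3,250,-9.8),(645.9,106.3,169,-9.8)],step=32)"
```

```text
t 15.6 pos [428.  203.5 102.4] yaw -23.7 tilt 0.03 F [-1.2  1.1  5.7] gap 42.0 grip 20.0
-- [0.0, 0.0, -0.059, np.float64(-0.0)]
 [0.0, 0.0, -0.059, np.float64(-0.0)]
 [0.0, 0.001, -0.059, np.float64(-0.0)]
 [0.0, 0.0, -0.059, np.float64(-0.0)]
 [0.0, 0.0, -0.059, np.float64(-0.0)]
-- [0.0, 0.06, 0.0, np.float64(-0.019)]
 [-0.002, 0.059, 0.0, np.float64(-0.02)]
 [-0.004, 0.059, 0.0, np.float64(-0.019)]
 [-0.006, 0.06, 0.0, np.float64(-0.019)]
 [-0.008, 0.059, 0.0, np.float64(-0.02)]
-- [-0.009, 0.058, 0.0, np.float64(-0.019)]
 [-0.011, 0.059, 0.0, np.float64(-0.019)]
 [-0.013, 0.058, 0.0, np.float64(-0.02)]
 [0.0, 0.0, 0.054, np.float64(0.0)]
 [0.0, 0.0, 0.054, np.float64(0.0)]
-- [0.0, 0.0, 0.054, np.float64(0.0)]
```

Request:
drive_tool(series=[{"offset":[0,0,-0.04],"turn":0},{"offset":[0,0,-0.065],"turn":0},{"offset":[0,0.001,-0.07],"turn":0},{"offset":[0,0,-0.065],"turn":0},{"offset":[0,0,-0.055],"turn":0}])

```text
time_s: 16.02
ee_pos: [0.4282, 0.2027, 0.2514]
ee_rot: [0.837, 0.546, 0.0, 0.0]
ft_force: [-0.1, 0.3, -1.8]
finger_gap: 0.453
grip_force: 20.0
```

Request:
drive_tool(series=[{"offset":[0,0.06,0],"turn":-0.019},{"offset":[-0.002,0.059,0],"turn":-0.02},{"offset":[-0.004,0.059,0],"turn":-0.019},{"offset":[-0.006,0.06,0],"turn":-0.019},{"offset":[-0.008,0.059,0],"turn":-0.02}])

```text
time_s: 16.43
ee_pos: [0.5651, 0.1418, 0.2494]
ee_rot: [0.793, 0.61, -0.0, -0.0]
ft_force: [0.0, 0.1, -0.5]
finger_gap: 0.45
grip_force: 20.0
```

Request:
drive_tool(series=[{"offset":[-0.009,0.058,0],"turn":-0.019},{"offset":[-0.011,0.059,0],"turn":-0.019},{"offset":[-0.013,0.058,0],"turn":-0.02},{"offset":[0,0,0.04],"turn":0},{"offset":[0,0,0.05],"turn":0}])

```text
time_s: 16.85
ee_pos: [0.6481, 0.1044, 0.2051]
ee_rot: [0.765, 0.643, 0.001, 0.001]
ft_force: [0.7, 0.9, -1.2]
finger_gap: 0.45
grip_force: 20.0
```

Request:
drive_tool(series=[{"offset":[0,0,0.04],"turn":0},{"offset":[0,0,0.03],"turn":0},{"offset":[0,0,0],"turn":0},{"offset":[0,0,0],"turn":0},{"offset":[0,0,0],"turn":0}])

```text
time_s: 17.27
ee_pos: [0.6461, 0.106, 0.1704]
ee_rot: [0.765, 0.644, 0.0, 0.0]
ft_force: [-0.7, -0.5, -0.6]
finger_gap: 0.452
grip_force: 20.0
```

```bash
python3 -c "
from h import *
plan([(645.9,106.3,114.4,-9.8)],step=10)"
```

```text
t 17.27 pos [646.1 106.  170.4] yaw -9.8 tilt 0.04 F [-0.7 -0.5 -0.6] gap 42.0 grip 20.0
-- [0.0, 0.0, 0.019, np.float64(0.0)]
 [0.0, 0.0, 0.018, np.float64(0.0)]
 [0.0, 0.0, 0.019, np.float64(0.0)]
 [0.0, 0.0, 0.019, np.float64(0.0)]
 [0.0, 0.0, 0.018, np.float64(0.0)]
-- [0.001, -0.001, 0.019, np.float64(0.0)]
```

Request:
drive_tool(series=[{"offset":[0,0,0.015],"turn":0},{"offset":[0,0,0.018],"turn":0},{"offset":[0,0,0.015],"turn":0},{"offset":[0,0,0.015],"turn":0},{"offset":[0,0,0],"turn":0}])

```text
time_s: 17.68
ee_pos: [0.6448, 0.1061, 0.1363]
ee_rot: [0.765, 0.644, -0.001, -0.001]
ft_force: [-0.4, 0.4, -1.5]
finger_gap: 0.45
grip_force: 20.0
```

Request:
drive_tool(series=[{"offset":[0,0,0.012],"turn":0},{"offset":[0,0,0.012],"turn":0},{"offset":[0,0,0.008],"turn":0},{"offset":[0,0,0.007],"turn":0},{"offset":[0,0,0.004],"turn":0}])

```text
time_s: 18.1
ee_pos: [0.6456, 0.106, 0.1161]
ee_rot: [0.765, 0.644, -0.0, -0.0]
ft_force: [-0.2, 0.8, -1.8]
finger_gap: 0.454
grip_force: 20.0
```

Request:
drive_tool(series=[{"offset":[0,0,0.003],"turn":0},{"offset":[0,0,0.002],"turn":0},{"offset":[0,0,0.002],"turn":0},{"offset":[0,0,0],"turn":0},{"offset":[0,0,0],"turn":0}])

```text
time_s: 18.52
ee_pos: [0.6458, 0.106, 0.1144]
ee_rot: [0.765, 0.644, 0.0, -0.0]
ft_force: [-2.7, -0.0, 8.8]
finger_gap: 0.449
grip_force: 20.0
```

Contact with the floor at the expected height, so I release.

Request:
drive_tool(series=[{"offset":[0,0,0],"turn":0},{"offset":[0,0,0],"turn":0},{"offset":[0,0,0],"turn":0},{"offset":[0,0,0],"turn":0},{"offset":[0,0,0],"turn":0}], jaw=-0.5)

```text
time_s: 18.93
ee_pos: [0.6458, 0.1061, 0.1131]
ee_rot: [0.765, 0.644, -0.0, 0.0]
ft_force: [0.5, 0.8, -0.5]
finger_gap: 0.735
grip_force: 0.0
```

Request:
drive_tool(series=[{"offset":[0,0,0],"turn":0},{"offset":[0,0,-0.05],"turn":0},{"offset":[0,0,-0.07],"turn":0},{"offset":[0,0,-0.07],"turn":0},{"offset":[0,0,-0.08],"turn":0}])

```text
time_s: 19.35
ee_pos: [0.645, 0.1058, 0.2486]
ee_rot: [0.765, 0.644, -0.001, -0.0]
ft_force: [1.0, 0.0, 0.1]
finger_gap: 0.748
grip_force: 0.0
```

```bash
python3 -c "
from h import *
top(646,106,137,55)
plan([(447,-17,255,26.1)],step=34)"
```

```text
wrist 4853 [644.9 107.6] 80.8 [66.  42.7]
top 95 [642.5  80. ] -0.6 [41.2 18.8]
t 19.45 pos [648.7 105.7 254.4] yaw -9.8 tilt 0.55 F [ 0.5 -0.3  0.1] gap 69.9 grip 0.0
-- [-0.044, -0.051, 0.0, np.float64(-0.057)]
 [-0.04, -0.054, 0.0, np.float64(-0.057)]
 [-0.035, -0.058, -0.001, np.float64(-0.057)]
 [-0.029, -0.061, 0.0, np.float64(-0.057)]
 [-0.024, -0.063, 0.0, np.float64(-0.057)]
-- [-0.018, -0.065, 0.0, np.float64(-0.057)]
 [-0.012, -0.067, 0.0, np.float64(-0.057)]
```

Request:
drive_tool(series=[{"offset":[-0.044,-0.051,0],"turn":-0.057},{"offset":[-0.04,-0.054,0],"turn":-0.057},{"offset":[-0.035,-0.058,-0.001],"turn":-0.057},{"offset":[-0.029,-0.061,0],"turn":-0.057},{"offset":[-0.024,-0.063,0],"turn":-0.057}], jaw=-1)

```text
time_s: 19.87
ee_pos: [0.5003, 0.0175, 0.2484]
ee_rot: [0.601, 0.799, -0.0, 0.0]
ft_force: [-0.3, -0.5, 0.0]
finger_gap: 0.993
grip_force: 0.0
```

Request:
drive_tool(series=[{"offset":[-0.018,-0.065,0],"turn":-0.057},{"offset":[-0.012,-0.067,0],"turn":-0.057},{"offset":[0,0,0],"turn":0},{"offset":[0,0,0],"turn":0},{"offset":[0,0,0],"turn":0}])

```text
time_s: 20.28
ee_pos: [0.4447, -0.0168, 0.2489]
ee_rot: [0.529, 0.848, 0.0, 0.0]
ft_force: [-0.5, -0.0, -0.3]
finger_gap: 1.003
grip_force: 0.0
```

```bash
python3 -c "
from h import *
top(446,-17,160,55)
plan([(445.6,-16,136,26.1)],step=30)"
```

```text
wrist 5755 [444.5 -14.1] -64.6 [66.  42.7]
top 0
t 20.38 pos [445.1 -16.5 248.6] yaw 26.1 tilt 0.04 F [ 1.1 -0.5  0. ] gap 93.4 grip 0.0
-- [0.0, 0.0, 0.056, np.float64(0.0)]
 [0.0, 0.001, 0.057, np.float64(0.0)]
 [0.0, 0.0, 0.056, np.float64(0.0)]
 [0.0, 0.0, 0.056, np.float64(0.0)]
```

Request:
drive_tool(series=[{"offset":[0.002,0.001,0.04],"turn":0},{"offset":[0,0,0.055],"turn":0},{"offset":[0,0,0.06],"turn":0},{"offset":[0,0,0.045],"turn":0},{"offset":[0,0,0.025],"turn":0}])

```text
time_s: 20.8
ee_pos: [0.444, -0.0152, 0.1335]
ee_rot: [0.529, 0.849, -0.001, -0.001]
ft_force: [-1.0, 0.3, 0.9]
finger_gap: 1.001
grip_force: 0.0
```

Request:
drive_tool(series=[{"offset":[0,0,0],"turn":0},{"offset":[0,0,0],"turn":0},{"offset":[0,0,0],"turn":0},{"offset":[0,0,0],"turn":0},{"offset":[0,0,0],"turn":0}], jaw=1)

```text
time_s: 21.22
ee_pos: [0.4446, -0.0157, 0.137]
ee_rot: [0.529, 0.849, 0.001, 0.001]
ft_force: [-0.7, -0.3, 0.0]
finger_gap: 0.694
grip_force: 0.0
```

Request:
drive_tool(series=[{"offset":[0,0,0],"turn":0},{"offset":[0,0,0],"turn":0},{"offset":[0,0,0],"turn":0},{"offset":[0,0,0],"turn":0},{"offset":[0,0,0],"turn":0}])

```text
time_s: 21.63
ee_pos: [0.4442, -0.0159, 0.1364]
ee_rot: [0.529, 0.849, 0.0, 0.0]
ft_force: [-0.2, 0.1, 6.1]
finger_gap: 0.452
grip_force: 20.0
```

```bash
python3 -c "
from h import *
plan([(445.5,-15.5,250,26.1),(615.9,-67,250,-9.8),(615.9,-67,205,-9.8)],step=32)"
```

```text
t 21.63 pos [444.2 -15.9 136.4] yaw 26.1 tilt 0.04 F [-0.2  0.1  6.1] gap 42.0 grip 20.0
-- [0.0, 0.001, -0.057, np.float64(0.0)]
 [0.0, 0.0, -0.057, np.float64(0.0)]
 [0.0, 0.001, -0.056, np.float64(0.0)]
 [0.0, 0.001, -0.057, np.float64(0.0)]
 [-0.041, 0.043, 0.0, np.float64(0.067)]
-- [-0.035, 0.048, 0.0, np.float64(0.066)]
 [-0.031, 0.051, 0.0, np.float64(0.067)]
 [-0.025, 0.053, 0.0, np.float64(0.066)]
 [-0.019, 0.056, 0.0, np.float64(0.067)]
 [-0.014, 0.058, 0.0, np.float64(0.066)]
-- [0.0, 0.0, 0.045, np.float64(0.0)]
 [0.0, 0.0, 0.045, np.float64(0.0)]
```

Request:
drive_tool(series=[{"offset":[0,0.001,-0.03],"turn":0},{"offset":[0,0,-0.06],"turn":0},{"offset":[0,0.001,-0.06],"turn":0},{"offset":[0,0.001,-0.055],"turn":0},{"offset":[0,0,-0.022],"turn":0}])

```text
time_s: 22.05
ee_pos: [0.446, -0.0155, 0.2524]
ee_rot: [0.529, 0.849, 0.001, 0.001]
ft_force: [0.7, 0.6, -1.8]
finger_gap: 0.452
grip_force: 19.9
```

Request:
drive_tool(series=[{"offset":[-0.041,0.043,0],"turn":0.067},{"offset":[-0.035,0.048,0],"turn":0.066},{"offset":[-0.031,0.051,0],"turn":0.067},{"offset":[-0.025,0.053,0],"turn":0.066},{"offset":[-0.019,0.056,0],"turn":0.067}])

```text
time_s: 22.47
ee_pos: [0.5878, -0.0585, 0.2493]
ee_rot: [0.732, 0.681, -0.0, -0.0]
ft_force: [0.6, 0.1, -2.6]
finger_gap: 0.45
grip_force: 20.0
```

Request:
drive_tool(series=[{"offset":[-0.014,0.058,0],"turn":0.066},{"offset":[0,0,0.03],"turn":0},{"offset":[0,0,0.04],"turn":0},{"offset":[0,0,0.02],"turn":0},{"offset":[0,0,0],"turn":0}])

```text
time_s: 22.88
ee_pos: [0.6137, -0.0666, 0.2019]
ee_rot: [0.765, 0.644, -0.002, -0.002]
ft_force: [-0.5, 0.7, -2.4]
finger_gap: 0.45
grip_force: 20.0
```

```bash
python3 -c "
from h import *
plan([(615.9,-67,148.4,-9.8)],step=10)"
```

```text
t 22.88 pos [613.7 -66.6 201.9] yaw -9.8 tilt 0.3 F [-0.5  0.7 -2.4] gap 41.8 grip 20.0
-- [0.0, 0.001, 0.018, np.float64(0.0)]
 [0.0, 0.001, 0.018, np.float64(0.0)]
 [0.0, 0.0, 0.018, np.float64(0.0)]
 [0.0, 0.001, 0.017, np.float64(0.0)]
 [0.0, 0.001, 0.018, np.float64(0.0)]
-- [0.0, 0.001, 0.018, np.float64(0.0)]
```

Request:
drive_tool(series=[{"offset":[0,0,0],"turn":0},{"offset":[0,0,0.015],"turn":0},{"offset":[0,0,0.015],"turn":0},{"offset":[0,0,0],"turn":0},{"offset":[0,0,0],"turn":0}])

```text
time_s: 23.3
ee_pos: [0.6153, -0.067, 0.1895]
ee_rot: [0.765, 0.644, -0.0, -0.0]
ft_force: [-0.3, 0.2, -1.8]
finger_gap: 0.448
grip_force: 20.0
```

Aligned. It is 41 mm above its placing height.

Request:
drive_tool(series=[{"offset":[0,0,0.012],"turn":0},{"offset":[0,0,0.015],"turn":0},{"offset":[0,0,0.015],"turn":0},{"offset":[0,0,0.012],"turn":0},{"offset":[0,0,0]}])

```text
invalid input at $.series[4]: expected keys offset, turn
```

Request:
drive_tool(series=[{"offset":[0,0,0.008],"turn":0},{"offset":[0,0,0.008],"turn":0},{"offset":[0,0,0.006],"turn":0},{"offset":[0,0,0.003],"turn":0},{"offset":[0,0,0],"turn":0}])

```text
time_s: 23.72
ee_pos: [0.6153, -0.0671, 0.1767]
ee_rot: [0.765, 0.644, -0.0, -0.0]
ft_force: [0.1, 1.0, -1.8]
finger_gap: 0.45
grip_force: 20.0
```

Request:
drive_tool(series=[{"offset":[0,0,0.01],"turn":0},{"offset":[0,0,0.015],"turn":0},{"offset":[0,0,0.012],"turn":0},{"offset":[0,0,0.008],"turn":0},{"offset":[0,0,0.004],"turn":0}])

```text
time_s: 24.13
ee_pos: [0.6151, -0.0671, 0.1516]
ee_rot: [0.765, 0.644, -0.0, -0.0]
ft_force: [-0.9, 0.6, -2.8]
finger_gap: 0.451
grip_force: 20.0
```

Request:
drive_tool(series=[{"offset":[0,0,0.002],"turn":0},{"offset":[0,0,0.002],"turn":0},{"offset":[0,0,0.002],"turn":0},{"offset":[0,0,0.001],"turn":0},{"offset":[0,0,0],"turn":0}])

```text
time_s: 24.55
ee_pos: [0.6155, -0.0671, 0.1492]
ee_rot: [0.765, 0.644, 0.0, 0.0]
ft_force: [0.3, -0.2, -1.7]
finger_gap: 0.45
grip_force: 20.0
```

Request:
drive_tool(series=[{"offset":[0,0,0.002],"turn":0},{"offset":[0,0,0.001],"turn":0},{"offset":[0,0,0.001],"turn":0},{"offset":[0,0,0],"turn":0},{"offset":[0,0,0],"turn":0}])

```text
time_s: 24.97
ee_pos: [0.6158, -0.067, 0.1486]
ee_rot: [0.765, 0.644, 0.001, 0.0]
ft_force: [-1.8, 2.1, 12.4]
finger_gap: 0.451
grip_force: 20.0
```

Request:
drive_tool(series=[{"offset":[0,0,0],"turn":0},{"offset":[0,0,0],"turn":0},{"offset":[0,0,0],"turn":0},{"offset":[0,0,0],"turn":0},{"offset":[0,0,0],"turn":0}], jaw=-0.5)

```text
time_s: 25.38
ee_pos: [0.6155, -0.0671, 0.147]
ee_rot: [0.765, 0.644, -0.0, 0.0]
ft_force: [-0.1, 1.1, 0.1]
finger_gap: 0.731
grip_force: 0.0
```

Request:
drive_tool(series=[{"offset":[0,0,0],"turn":0},{"offset":[0,0,-0.04],"turn":0},{"offset":[0,0,-0.06],"turn":0},{"offset":[0,0,-0.06],"turn":0},{"offset":[0,0,-0.04],"turn":0}])

```text
time_s: 25.8
ee_pos: [0.616, -0.0676, 0.2495]
ee_rot: [0.765, 0.644, 0.0, 0.001]
ft_force: [0.5, -1.3, -0.4]
finger_gap: 0.749
grip_force: 0.0
```

Request:
drive_tool(series=[{"offset":[0,0,0],"turn":0},{"offset":[0,0,0],"turn":0},{"offset":[0,0,0],"turn":0},{"offset":[0,0,0],"turn":0},{"offset":[0,0,0],"turn":0}])

```text
time_s: 26.22
ee_pos: [0.615, -0.067, 0.2459]
ee_rot: [0.765, 0.644, -0.001, -0.001]
ft_force: [-1.1, 0.3, -0.5]
finger_gap: 0.747
grip_force: 0.0
```

```bash
python3 - <<'E'
from h import *
from workcell import manip
plan([])
top(616,-67,172,55)
top(631,20,102,55)
p,d=manip.read_camera("scene");cv2.imwrite('pics/s2.png',cv2.resize(p[110:290,160:420],None,fx=3,fy=3)[:,:,::-1])
p,d=manip.read_camera("top");X=cloud(d,manip.camera_model("top"))*1000
k=(d>0)&(abs(X[...,2]-88)<8)&(np.hypot(X[...,0]-661,X[...,1]-192)<45);print('handle',rect(X[k][:,:2]/1000))
E
```

```text
t 26.22 pos [615.  -67.  245.9] yaw -9.8 tilt 0.11 F [-1.1  0.3 -0.5] gap 69.4 grip 0.0
wrist 6462 [615.2 -64.9] 80.0 [66.  42.6]
top 0
wrist 4939 [630.1  20.7] 81.0 [108.8  42.2]
top 168 [640.4  47. ] 65.5 [49.9 45.4]
handle (array([661. , 191.2]), -10.1, array([55.1, 16.9]))
```

View pics/s2.png

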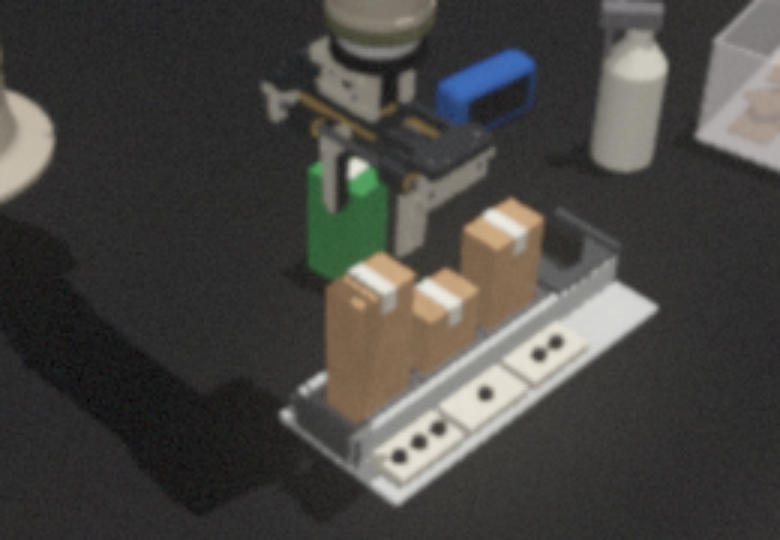

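The tall carton at (370,335), short at (445,320) and middle at (502,260) stand upright in the pockets with three, one and two studs. The cover is home at (575,250), and the gripper is clear of everything.

```bash
python3 -c "
from workcell import manip
print(manip.finish_job())"
```

```text
the job is handed in; nothing more can be done
None
```

The job is handed in at about 26 s of the 72 s: the cover plate is home, and the short, middle and tall cartons stand upright in the one-, two- and three-stud pockets; the hand-in call returned no verdict.

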